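# Hang the rinsed beaker and bring the red one round

## Robot

A 7-joint arm with a two-finger parallel gripper is mounted at the origin on a cart in front of the work surface, level with it; the furniture and walls round the work are solid. World frame = base frame: x ahead of the robot, y to its left, z up, the work surface at z = 0. Lengths are in m, angles in rad, forces in N, time in s.
With the tool pointing down it reaches from about 0.425 to 0.825 m from the base axis. Payload 3.6 kg.
Tool frame: the origin (TCP) lies where the fingers leave the gripper's body, on its centre line; the fingertips stand 73 mm ahead of it and the grasp point (between the pads) lies 54 mm ahead of it; x points along the fingers, y is the direction in which the jaws open and shut, and the axes are right-handed (so a half turn about x gives the same grasp; the last joint's range is limited). The gripper opens to 85 mm and grips with 20 to 120 N. Pads are 22 mm wide; open, the fingers measure 114 mm over their backs; the gripper's body (76 mm by 85 mm) begins 54 mm behind the grasp point. The pads swing forward as they close: fully open they stand 13 mm farther back than shut.
Start: joints at [-1.218, 0.615, -0.013, 1.423, 0.008, 1.103, -0.04], TCP at [0.241, 0.604, 0.304] pointing down, gripper open.
Joint ranges: [-3.12, 3.12], [-0.3, 2.06], [-1.34, 1.32], [0.26, 2.42], [-1.36, 4.5], [0.01, 1.98], [-2.84, 2.84]. Speed limits (rad/s): [2.79, 2.79, 3.14, 3.14, 3.14, 3.14, 3.14].

## Interface

Orientations are given as a unit quaternion [x, y, z, w].
In Python, from station import arm, snapshot, camera_info, ticket gives the robot as it stands. Calls block until the motion is done:
- arm.movep(position, orientation): joint-space move of the TCP to a pose.
- arm.line_to(position, velocity=0.15, ori=None): straight line of the TCP; ori=None keeps the orientation; velocity is the mean speed in m/s.
- arm.move_j(angles): joint-space move.
- arm.move_gripper(opening, effort=None): opening from 0.0 (shut) to 1.0 (fully open); effort is the grip in N (None keeps the last); returns when the fingers have stopped.
- arm.pause(seconds).
- arm.ik(position, orientation): joint angles nearest the present ones, or None.
- snapshot(name): name is "scene" or "top" or "wrist"; returns the picture (420x560x3 uint8, blue, green, red); there is no depth.
- camera_info(name): a dict with "fx", "fy", "cx", "cy" (pixels), "R" (3x3) and "t" (3): a world point X has camera coordinates R X + t; the wrist camera has in their place "T_tool_cam" (4x4, takes a point from camera to tool coordinates, whose origin is the TCP and whose axes are the tool frame's). Camera axes: x right, y down, z forward; pixel columns grow to the right and rows downward; lengths in m; the calibration is good to about 2 mm. A picture is of the moment at which its call begins: read the wrist's pose just before it. camera_info takes no time and is no camera call.
A pose or a line that the arm cannot do raises arm.MotionError and nothing moves.
- ticket.finish_job(): hands the job in, once; it reports no verdict.
Readings, each from a call of its own:
- arm.read_time(): time.
- arm.read_joint_positions(): joint angles.
- arm.read_dq(): joint speeds.
- arm.read_effort(): joint torques, N m.
- arm.read_tool_pos(): TCP position.
- arm.read_eef_rot(): TCP orientation.
- arm.read_ft_force(): force on the tool from outside, world axes, zero at the start.
- arm.read_wrist_torque(): the same for the moment, N m.
- arm.read_opening(): opening from 0.0 (shut) to 1.0 (fully open).
Only numpy, scipy, OpenCV 4.12 (cv2) and the standard library are available. Lean on these libraries where they do the work, as an engineer would, in place of code of your own. Each camera call takes 0.05 s, during which the arm holds its last target.

## Task

Hang the rinsed beaker (yellow band, lying on the bench) upside down on the free peg of the revolving drying stand, so that its rim rests on the ribs at the foot of the peg. Then turn the stand by its black knob until the beaker with the red band stands in line with the red pointer of the stand's foot, and finish while still gripping the knob, holding the stand still so that I can pull the red beaker off. Leave the other beakers on their pegs and do not disturb the hammer or the wax block.

Things in the scene. Friction and masses are not known exactly. Their poses are not given: they have to be found in the camera images.
- rinsed_beaker: white straight-sided cup with a yellow band and a yellow dot on its closed end, outside diameter 50 mm, height 70 mm, wall 2.5 mm, inner depth 67 mm, 45 g. At the start it lies on its side on the bench behind the toggle clamp. Origin: centre of the closed bottom's outer face; its z axis runs along the cup to the open mouth (straight down when it hangs)
- rinsed_beaker_rim (a point): centre of the open mouth of the rinsed beaker, 70 mm from its origin
- beaker_red: the dry beaker with the red band and a red dot on its closed end, same size as the rinsed one, loose on its peg, mouth down; origin in the centre of the closed end (on top while it hangs, 100 mm above the bench), z axis to the mouth
- beaker_red_rim (a point): centre of its mouth
- beaker_blue: same beaker with a blue band and dot, mouth down on a peg; origin and axes as for the red one
- beaker_blue_rim (a point): centre of its mouth
- beaker_green: same beaker with a green band and dot, mouth down on a peg; origin and axes as for the red one
- beaker_green_rim (a point): centre of its mouth
- stand_base: fixed grey foot of the drying stand, origin at its centre on the bench, on the turning axis. A tongue along its -x axis carries the red triangular pointer, 138 mm from the axis, 27 mm above the bench; the pointed-at peg is the one on the foot's -x side
- carousel: turning part of the stand: aluminium drip plate, diameter 240 mm, upper face 26 mm above the bench, lip to 31 mm, with four pegs 80 mm from the axis, 90 degrees apart. It turns easily both ways without stops or detents (friction about 0.025 N m) about the vertical through its origin, which is that of the foot. The free peg is on its own -x side; the others carry the three dry beakers in any order
- free_peg (a point): on the axis of the free peg at the height of the ribs, 30 mm above the bench; turns with the stand. Each peg is a grey post, diameter 36 mm, with a hemispherical tip 85 mm above the bench; three ribs round its foot carry the beaker's rim, 4 mm clear of the plate; 4 mm of play round the peg
- knob: fluted black knob fixed on top of the stand's centre spindle, diameter 44 mm, from 125 to 156 mm above the bench; turns with the plate. Beakers on the pegs reach up to 100 mm
- knob_grip (a point): point on the turning axis at the height to grip the knob, 142 mm above the bench
- hammer: cobbler's hammer lying on the bench, 94 x 213 x 33 mm, leave alone; origin in the centre of its underside
- wax_block: yellow block of thread wax, 34 x 52 x 20 mm, leave alone; origin in the centre of its underside
- sole_clamp: toggle clamp on a beech board, fixed furniture in front of the rinsed beaker: board 130 mm (x) by 240 mm (y), 21 mm high, centred on the origin; its upright red grip, the tallest part, rises to 198 mm above the bench about 80 mm to the -y side of the origin. Keep clear of it
Things that resemble listed ones, but are neither listed nor needed, are in the scene too. Leave any purple look-alike of the rinsed_beaker alone.

How it is judged:
By the outcome, as a careful person would: the job done as asked, in the order asked, and still so for the second after the job is handed in, while the arm keeps its last pose, push and grip.
It also fails if it takes over 61 s, if anything falls off the work surface, if the arm or the gripper's body presses on something with over 40 N, if the wrist force passes 120 N, or if a joint passes its speed limit or range.

## Working session

There is one attempt and no reset: what is moved stays moved. The work goes in short steps, each a Python script; the robot and the scene stay as the last script left them, time stands still between calls to the robot, and variables do not carry over. Pictures are saved under pics/ and viewed, and the job is handed in when it is done.

```bash
mkdir -p pics; ls
python3 - <<'E'
from station import arm, snapshot, camera_info, ticket
import cv2
print(arm.read_time())
for n in ["scene","top","wrist"]:
    cv2.imwrite(f"pics/{n}0.png",snapshot(n)); print(n,camera_info(n))
print(arm.read_tool_pos(),arm.read_eef_rot(),arm.read_opening(),arm.read_time())
E
```

```text
pics
0.0
scene {'fx': 463.1179315331191, 'fy': 463.1179315331191, 'cx': 277.4737406774966, 'cy': 208.38658396352068, 'R': array([[ 0.88334074, -0.46865958,  0.00820566],
       [-0.26923602, -0.52163707, -0.80957195],
       [ 0.38369403,  0.71291862, -0.58696331]]), 't': array([-0.52689218,  0.17158255,  1.17922218])}
top {'fx': 448.4728862088535, 'fy': 448.4728862088535, 'cx': 279.46894793260344, 'cy': 210.85701473276714, 'R': array([[-0.02779046, -0.99946956, -0.01697906],
       [-0.98949765,  0.02991563, -0.14141941],
       [ 0.14185233,  0.01287063, -0.98980415]]), 't': array([-0.08204123,  0.544358  ,  1.62172713])}
wrist {'fx': 330.0957647591514, 'fy': 330.0957647591514, 'cx': 277.84216075647623, 'cy': 207.90208589212511, 'T_tool_cam': array([[-4.86467298e-04, -2.82415500e-01,  9.59292056e-01,
        -7.05755588e-02],
       [ 9.99999880e-01, -1.99491930e-04,  4.48380265e-04,
         2.44897386e-04],
       [ 6.47414868e-05,  9.59292159e-01,  2.82415563e-01,
        -7.12237319e-02],
       [ 0.00000000e+00,  0.00000000e+00,  0.00000000e+00,
         1.00000000e+00]])}
[0.24080131 0.60323864 0.30298084] [ 0.13271963  0.69452518 -0.13416791  0.69427606] 0.9996655537812865 0.15
```

View pics/scene0.png

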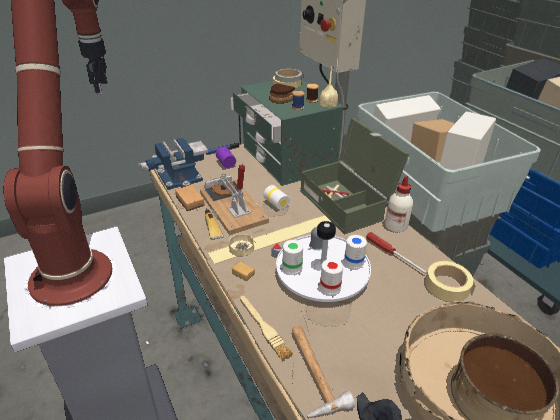

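View pics/top0.png

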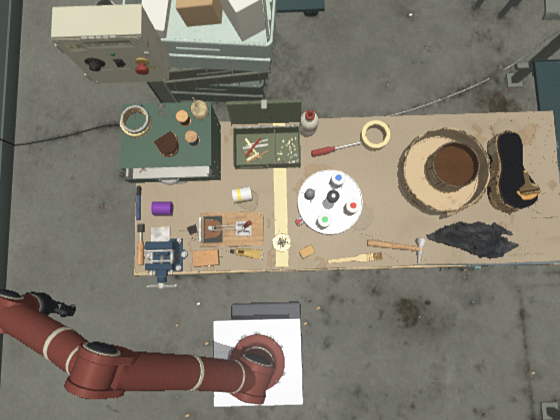

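View pics/wrist0.png

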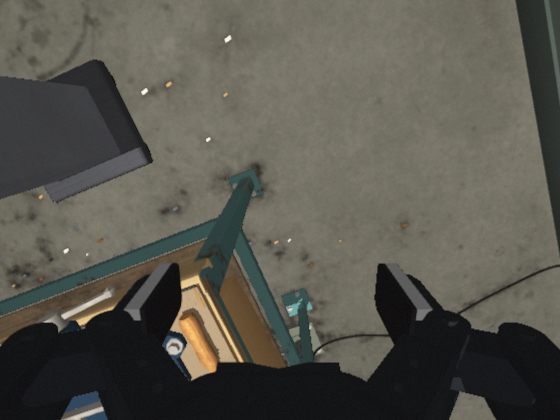

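The top view shows the stand around (331,200), the rinsed beaker at (241,194), the purple look-alike at (162,208) and the clamp at (232,229). The pointer is near (299,222). I'll zoom in on these.

Run:
```python
import cv2
t=cv2.imread("pics/top0.png"); s=cv2.imread("pics/scene0.png")
cv2.imwrite("pics/t_z.png",cv2.resize(t[150:260,190:380],None,fx=4,fy=4,interpolation=cv2.INTER_CUBIC))
cv2.imwrite("pics/s_z.png",cv2.resize(s[140:310,180:380],None,fx=3.5,fy=3.5,interpolation=cv2.INTER_CUBIC))
```

```text
(no output)
```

View pics/t_z.png

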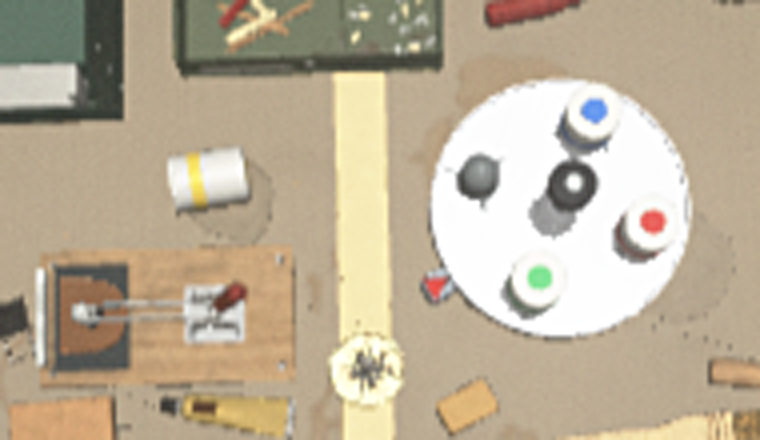

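View pics/s_z.png

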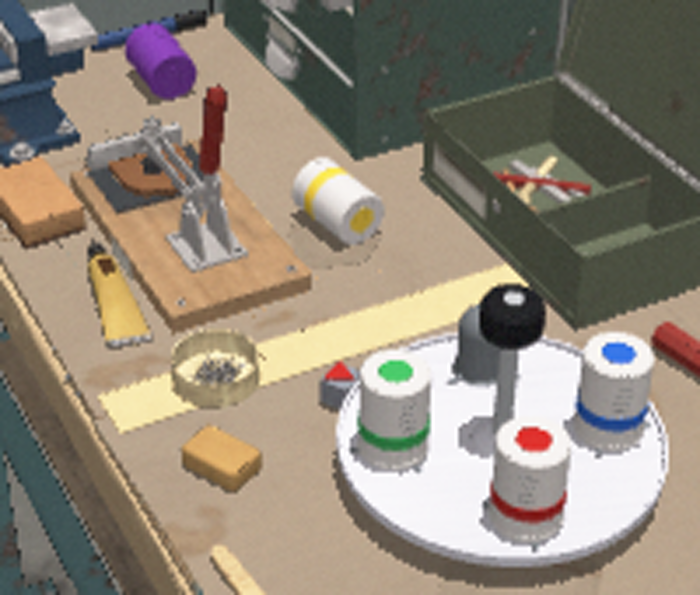

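```bash
cat > h.py <<'E'
import numpy as np, cv2
from scipy.spatial.transform import Rotation as Ro
from station import arm, snapshot, camera_info, ticket
def cam(n):
    c=camera_info(n)
    if n=="wrist":
        p=np.array(arm.read_tool_pos()); R=Ro.from_quat(arm.read_eef_rot()).as_matrix()
        T=np.eye(4);T[:3,:3]=R;T[:3,3]=p
        W=T@np.array(c["T_tool_cam"]); Rw=W[:3,:3].T; t=-Rw@W[:3,3]
    else: Rw=np.array(c["R"]);t=np.array(c["t"])
    return dict(fx=c["fx"],fy=c["fy"],cx=c["cx"],cy=c["cy"],R=Rw,t=t)
def ray(c,u,v):
    d=c["R"].T@np.array([(u-c["cx"])/c["fx"],(v-c["cy"])/c["fy"],1]); o=-c["R"].T@c["t"]
    return o,d/np.linalg.norm(d)
def onz(c,u,v,z):
    o,d=ray(c,u,v); return o+d*(z-o[2])/d[2]
def proj(c,X):
    q=c["R"]@np.array(X)+c["t"]; return np.array([c["fx"]*q[0]/q[2]+c["cx"],c["fy"]*q[1]/q[2]+c["cy"]])
def isect(a,b):
    A=np.zeros((3,3));B=np.zeros(3)
    for o,d in (a,b):
        P=np.eye(3)-np.outer(d,d);A+=P;B+=P@o
    X=np.linalg.solve(A,B); return X,[np.linalg.norm((np.eye(3)-np.outer(d,d))@(X-o)) for o,d in (a,b)]
def blobs(im,lo,hi,mn=5):
    h=cv2.cvtColor(im,cv2.COLOR_BGR2HSV); m=cv2.inRange(h,np.array(lo),np.array(hi))
    n,l,s,c=cv2.connectedComponentsWithStats(m)
    return [(c[i].round(1).tolist(),s[i].tolist()) for i in range(1,n) if s[i,4]>=mn]
def tq(d,j):
    """quat for finger dir d and jaw dir j"""
    x=np.array(d,float);x/=np.linalg.norm(x);y=np.array(j,float);y-=x*(x@y);y/=np.linalg.norm(y)
    return Ro.from_matrix(np.c_[x,y,np.cross(x,y)]).as_quat()
E
python3 - <<'E'
from h import *
ct,cs=cam("top"),cam("scene")
print("camera pos",ray(ct,0,0)[0],ray(cs,0,0)[0])
Z=lambda u,v:(u/4+190-.4,v/4+150-.4)
z=[("red",652,222,.1),("blue",594,110,.1),("green",540,277,.1),("knobtop",575,182,.156),("pegtip",479,172,.083),("pointer",437,286,.027),("plateL",430,208,.031),("plateR",690,208,.031),("plateT",560,79,.031),("plateB",560,338,.031)]
for n,u,v,h in z: print(n,onz(ct,*Z(u,v),h).round(4))
for n,u,v,h in [("rimT",168,157,.025),("rimB",178,211,.025),("endT",240,148,.025),("endB",248,200,.025),("handle",232,295,.198),("boardBL",42,385,.021),("boardTR",294,247,.021)]: print(n,onz(ct,*Z(u,v),h).round(4))
s=cv2.imread("pics/scene0.png")
Y=lambda u,v:(u/3.5+180-.35,v/3.5+140-.35)
for n,u,v,h in [("red",534,439,.1),("blue",619,352,.1),("green",396,371,.1),("ptr",342,373,.027),("ydot",362,220,.025),("knobtop",513,298,.156)]: print("S",n,onz(cs,*Y(u,v),h).round(4))
E
```

```text
camera pos [ 0.30631523 -0.11915517  1.68078205] [ 0.05916103 -0.99811871  0.83539207]
red [ 0.5457 -0.3593  0.1   ]
blue [ 0.6489 -0.3125  0.1   ]
green [ 0.4994 -0.2578  0.1   ]
knobtop [ 0.574  -0.2864  0.156 ]
pegtip [ 0.5987 -0.2083  0.083 ]
pointer [ 0.5028 -0.1685  0.027 ]
plateL [ 0.5756 -0.1643  0.031 ]
plateR [ 0.5682 -0.4056  0.031 ]
plateT [ 0.6946 -0.2905  0.031 ]
plateB [ 0.4508 -0.2798  0.031 ]
rimT [0.6327 0.0801 0.025 ]
rimB [0.5809 0.0714 0.025 ]
endT [0.6392 0.0122 0.025 ]
endB [0.5894 0.0056 0.025 ]
handle [0.48   0.0074 0.198 ]
boardBL [0.422  0.2004 0.021 ]
boardTR [ 0.5442 -0.0363  0.021 ]
S red [ 0.5477 -0.3609  0.1   ]
S blue [ 0.6509 -0.3133  0.1   ]
S green [ 0.5006 -0.2587  0.1   ]
S ptr [ 0.5066 -0.1683  0.027 ]
S ydot [0.6183 0.0052 0.025 ]
S knobtop [ 0.5754 -0.2852  0.156 ]
```

Run:
```python
from h import *
a=np.array([-.10,.995,0]); C0=np.array([.614,.009,.025]); s=.022
jaw=np.array([.995,.10,0])
G=C0+a*s
for phi in (0,15,30,45,60):
  f=np.radians(phi); d=a*np.sin(f)+np.array([0,0,-np.cos(f)])
  for sg in (1,-1):
    q=tq(d,sg*jaw); r=[arm.ik(G-d*.054+[0,0,h],q) for h in (0,.12)]
    print(phi,sg,[None if x is None else np.round(x,2).tolist() for x in r])
P=np.array([.602,-.211,.078])
for phi in (0,15,30,45,60):
  th=np.radians(90-phi)
  for psi in range(-120,91,30):
    h=np.array([np.cos(np.radians(psi)),np.sin(np.radians(psi)),0])
    # hand dir d: tilt; at pick: d=a sin f - z cos f ; cup mouth a->-z ; (-z)->h
    f=np.radians(phi); d=np.array([0,0,-1])*np.sin(f)+h*np.cos(f)
    jw=np.cross([0,0,1],h)
    # pick: jaw (right-handed): a x (-z) ; place: (-z) x h
    for sg in (1,-1):
      q=tq(d,sg*jw); r=[arm.ik(P-d*.054+[0,0,z],q) for z in (0,.085)]
      if all(x is not None for x in r): print("place",phi,psi,sg,[np.round(x,2).tolist() for x in r])
print(np.cross(a,[0,0,-1]),np.cross([0,0,-1],[1,0,0]))
```

```text
0 1 [[-0.22, 0.85, 0.23, 1.73, -0.31, 0.6, 0.29], [-0.28, 0.69, 0.33, 1.66, -0.28, 0.84, 0.27]]
0 -1 [[0.21, 0.89, -0.5, 1.72, 0.62, 0.7, 2.62], [0.21, 0.72, -0.5, 1.65, 0.42, 0.89, 2.79]]
15 1 [[0.02, 0.86, 0.02, 1.7, -0.45, 0.66, 0.5], [-0.06, 0.7, 0.15, 1.64, -0.46, 0.91, 0.47]]
15 -1 [[0.5, 1.03, -0.86, 1.69, 0.67, 0.77, 2.68], [-0.53, 0.97, 1.13, 1.66, -1.11, 1.38, -2.14]]
30 1 [[0.25, 0.93, -0.19, 1.66, -0.53, 0.77, 0.65], [0.15, 0.75, -0.01, 1.61, -0.61, 1.01, 0.63]]
30 -1 [[0.75, 1.35, -1.33, 1.64, 0.91, 1.0, 2.59], [0.72, 1.06, -1.2, 1.59, 0.52, 1.0, 2.8]]
45 1 [[0.42, 1.03, -0.33, 1.59, -0.59, 0.9, 0.77], [0.31, 0.84, -0.15, 1.58, -0.72, 1.13, 0.75]]
45 -1 [[-0.16, 1.15, 0.75, 1.61, -1.32, 1.55, -1.87], [-0.24, 1.04, 0.94, 1.6, -1.29, 1.74, -1.98]]
60 1 [[0.49, 1.15, -0.35, 1.52, -0.72, 1.1, 0.9], [0.46, 0.96, -0.3, 1.54, -0.77, 1.23, 0.81]]
60 -1 [[-0.0, 1.2, 0.56, 1.54, -1.31, 1.67, -1.86], [-0.09, 1.07, 0.75, 1.56, -1.31, 1.85, -1.95]]
place 0 -120 1 [[-0.44, 1.51, 0.86, 1.22, 0.43, 1.48, -0.63], [-0.45, 1.38, 0.88, 1.28, 0.5, 1.49, -0.58]]
place 0 -120 -1 [[-0.07, 1.33,
[... 7654 characters left out ...]
0.38, 1.97, 0.18, 0.12, -1.37]]
place 60 30 1 [[0.96, 0.9, -0.78, 1.87, 0.54, 0.27, 2.09], [0.97, 0.75, -0.78, 1.83, 0.19, 0.41, 2.36]]
place 60 30 -1 [[0.78, 0.8, -0.45, 1.88, -0.51, 0.26, -0.07], [0.51, 0.62, -0.02, 1.84, -0.88, 0.57, 0.18]]
place 60 60 1 [[0.04, 1.05, 0.94, 1.69, -1.35, 1.39, -2.15], [-0.03, 1.0, 1.13, 1.65, -1.32, 1.57, -2.23]]
place 60 60 -1 [[0.51, 0.83, 0.04, 1.68, -0.8, 0.82, 0.62], [0.46, 0.72, 0.12, 1.63, -0.75, 0.97, 0.52]]
place 60 90 1 [[0.01, 1.21, 1.13, 1.46, -1.26, 1.71, -1.82], [0.01, 1.08, 1.13, 1.42, -1.16, 1.76, -1.91]]
place 60 90 -1 [[0.48, 0.92, 0.04, 1.45, -0.55, 1.12, 0.84], [0.39, 0.82, 0.22, 1.4, -0.62, 1.3, 0.84]]
[-0.995 -0.1   -0.   ] [ 0 -1  0]
```

Run:
```python
from h import *
for sg in (1,-1):
  for x in (.5,.56): 
    q=tq([0,0,-1],[0,sg,0]); j=arm.ik([x,-.12,.36],q); print(sg,x,None if j is None else np.round(j,2))
q=tq([0,0,-1],[0,1,0]) if arm.ik([.52,-.12,.36],tq([0,0,-1],[0,1,0])) is not None else tq([0,0,-1],[0,-1,0])
arm.movep([.52,-.12,.36],q)
c=cam("wrist"); im=snapshot("wrist"); cv2.imwrite("pics/w1.png",im); np.save("w1.npy",c,allow_pickle=True)
print(arm.read_time(),arm.read_joint_positions())
```

```text
1 0.5 [-0.06  0.36  0.36  1.73 -0.14  1.07  1.92]
1 0.56 [-0.03  0.46  0.32  1.58 -0.15  1.13  1.89]
-1 0.5 [-0.48  0.52  1.06  1.74 -0.49  1.17 -0.85]
-1 0.56 [-0.35  0.56  0.88  1.59 -0.46  1.21 -0.95]
2.9417 [-0.05098119  0.39299287  0.34249215  1.68286026 -0.1459063   1.0910965
  1.90749474]
```

View pics/w1.png

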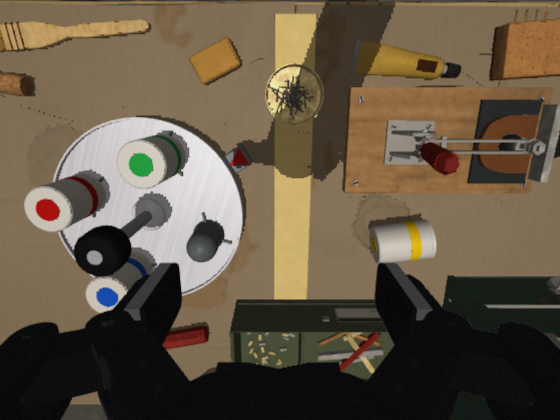

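The wrist view shows the beaker at (402,241), with its dot end at the left (-y). The free peg tip is near (206,243), the red beaker at (47,209), the pointer at (239,157) and the knob at (100,255). I'll segment these next.

Run:
```python
from h import *
c=np.load("w1.npy",allow_pickle=True).item(); im=cv2.imread("pics/w1.png")
print("cam",ray(c,0,0)[0])
h=cv2.cvtColor(im,cv2.COLOR_BGR2HSV)
for n,lo,hi in [("red",(0,150,120),(8,255,255)),("green",(50,100,80),(80,255,255)),("blue",(100,120,80),(120,255,255)),("yel",(22,150,130),(32,255,255))]:
    print(n,blobs(im,lo,hi,25))
# beaker silhouette
roi=im[205:280,355:450]; hr=h[205:280,355:450]
m=(((hr[...,1]<60)&(hr[...,2]>110))|((hr[...,1]>130)&(hr[...,2]>150)&(hr[...,0]>20))).astype(np.uint8)
n,l,s,ce=cv2.connectedComponentsWithStats(m); k=1+np.argmax(s[1:,4]); m=(l==k).astype(np.uint8)
cn=max(cv2.findContours(m,0,1)[0],key=cv2.contourArea)
r=cv2.minAreaRect(cn); bx=cv2.boxPoints(r)+[355,205]; print(r,bx)
for b in bx: print(onz(c,*b,.025).round(4))
v=im.copy(); cv2.drawContours(v,[bx.astype(int)],0,(255,0,255),1)
a=cv2.resize(v[200:285,345:455],None,fx=4,fy=4,interpolation=cv2.INTER_CUBIC)
b=cv2.resize(v[140:270,165:255],None,fx=4,fy=4,interpolation=cv2.INTER_CUBIC)
H=max(a.shape[0],b.shape[0]); o=np.zeros((H,a.shape[1]+b.shape[1],3),np.uint8); o[:a.shape[0],:a.shape[1]]=a;o[:b.shape[0],a.shape[1]:]=b
cv2.imwrite("pics/w1z.png",o); print(o.shape)
```

```text
cam [ 0.44917796 -0.11900367  0.43043715]
red [([47.1, 209.6], [36, 199, 23, 22, 380]), ([182.9, 342.1], [164, 337, 40, 11, 167])]
green [([140.6, 164.6], [129, 154, 24, 23, 429])]
blue [([106.8, 296.7], [97, 288, 21, 19, 299])]
yel [([414.7, 242.1], [407, 226, 14, 35, 312])]
((50.45903778076172, 38.151878356933594), (34.993953704833984, 61.1663932800293), 83.2901611328125) [[373.04094887 229.34812546]
 [433.78838348 222.20136642]
 [437.8771286  256.95563126]
 [377.12969208 264.10239029]]
[0.5975 0.0058 0.025 ]
[0.5875 0.0838 0.025 ]
[0.6367 0.0959 0.025 ]
[0.6473 0.0155 0.025 ]
(520, 800, 3)
```

View pics/w1z.png

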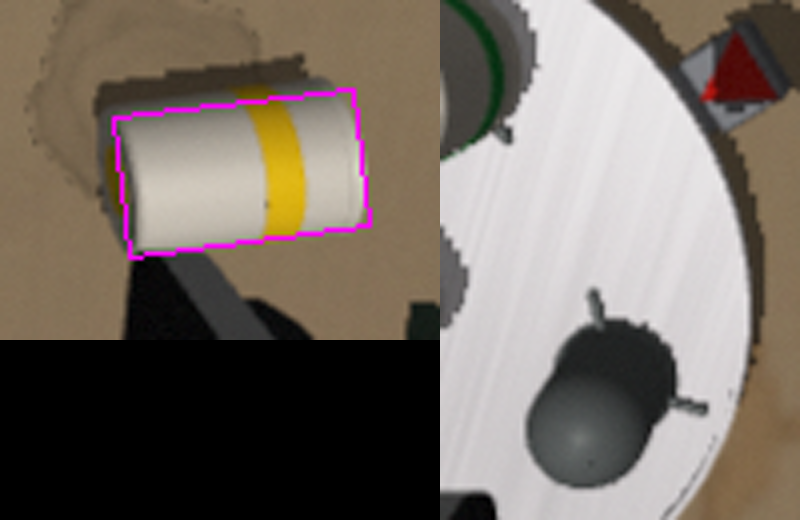

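Run:
```python
from h import *
c=np.load("w1.npy",allow_pickle=True).item()
R=onz(c,47.1,209.6,.1);G=onz(c,140.6,164.6,.1);B=onz(c,106.8,296.7,.1)
P=onz(c,201.6,247,.067); D=onz(c,371.5,243,.025)
pt=onz(c,165+(738-440)/4,140+68/4,.027)
K=onz(c,96,257,.156)
for n,x in dict(R=R,G=G,B=B,P=P,D=D,pt=pt,K=K,GB=(G+B)/2,RP=(R+P)/2).items(): print(n,x.round(4))
```

```text
R [ 0.5487 -0.3596  0.1   ]
G [ 0.5013 -0.2566  0.1   ]
B [ 0.6516 -0.3122  0.1   ]
P [ 0.6048 -0.2091  0.067 ]
D [0.6167 0.0054 0.025 ]
pt [ 0.5034 -0.1654  0.027 ]
K [ 0.5766 -0.2833  0.156 ]
GB [ 0.5765 -0.2844  0.1   ]
RP [ 0.5767 -0.2844  0.0835]
```

```bash
cat >> h.py <<'E'
a=np.array([-.12,.9928,0]); C0=np.array([.617,.006,.025]); S=.022; PHI=np.radians(40)
AX=np.array([.576,-.285]); PEG=np.array([.604,-.2095])
E
python3 - <<'E'
from h import *
G=C0+a*S+[0,0,.002]
d=a*np.sin(PHI)+np.array([0,0,-np.cos(PHI)]); q=tq(d,[.9928,.12,0])
tcp=G-d*.054
arm.move_gripper(.82,35)
arm.movep(tcp-d*.11,q)
print(arm.read_time(),np.round(arm.read_joint_positions(),2))
arm.line_to(tcp-d*.03,velocity=.2)
c=cam("wrist"); cv2.imwrite("pics/w2.png",snapshot("wrist")); print(arm.read_tool_pos()-(tcp-d*.03),arm.read_ft_force())
cv2.imwrite("pics/s2.png",snapshot("scene"))
E
```

```text
4.175 [ 0.08  0.93  0.42  1.5  -0.94  1.38  1.03]
[ 0.00099226 -0.00161533  0.00191622] [ 0.60139233 -0.45651455  0.1516756 ]
```

View pics/w2.png

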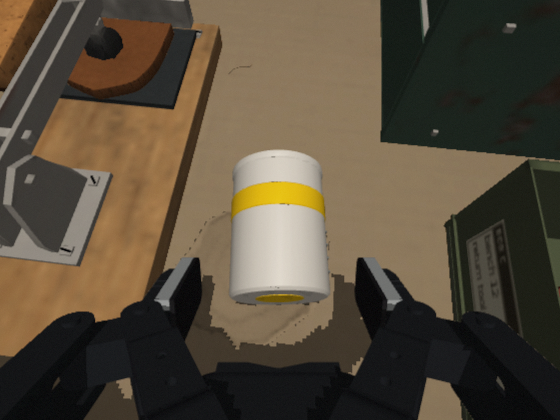

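View pics/s2.png

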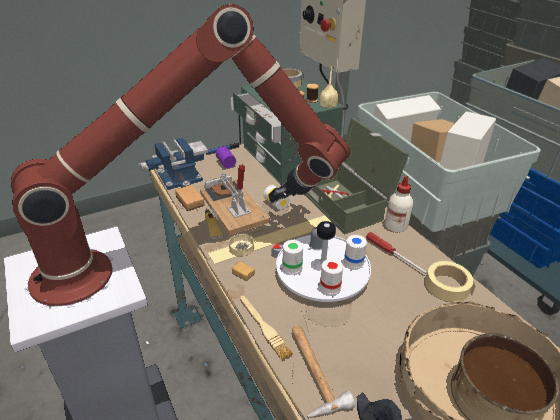

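The beaker is centred between the jaws and aligned with them, at columns 231-328 against a jaw centre of about 279. The elbow clears the clamp. I'll grasp and lift.

Run:
```python
from h import *
G=C0+a*S+[0,0,.002]
d=a*np.sin(PHI)+np.array([0,0,-np.cos(PHI)])
tcp=G-d*.054
arm.line_to(tcp,velocity=.08)
print(arm.read_tool_pos()-tcp,arm.read_ft_force())
arm.move_gripper(.2,35); print("open",arm.read_opening(),arm.read_ft_force())
arm.line_to(tcp+[0,0,.15],velocity=.2)
print(arm.read_tool_pos()-tcp,arm.read_ft_force(),arm.read_opening(),arm.read_time(),np.round(arm.read_joint_positions(),2))
cv2.imwrite("pics/w3.png",snapshot("wrist"))
for psi in (-110,-90,-75,-60):
  h=np.array([np.cos(np.radians(psi)),np.sin(np.radians(psi)),0]); dd=np.array([0,0,-1])*np.sin(PHI)+h*np.cos(PHI)
  q=tq(dd,np.cross([0,0,1],h)); P=np.r_[PEG,.1-S]
  for z in (.1,0):
    j=arm.ik(P-dd*.054+[0,0,z],q); print(psi,z,None if j is None else np.round(j,2))
```

```text
[-0.00024047  0.00046332 -0.00056994] [ 0.30560067 -0.23598801 -0.05249876]
open 0.5701325831087198 [ 0.12739107 -0.93711384  0.54733785]
[-0.00069337  0.00029604  0.14869463] [-0.77714178  0.87323853 -0.83079257] 0.5694389589961973 6.5583 [-0.03  0.81  0.43  1.56 -0.95  1.37  0.92]
-110 0.1 [-0.54  1.13  1.13  1.51 -0.11  1.01 -0.03]
-110 0 [-0.54  1.29  1.11  1.54 -0.24  0.91 -0.04]
-90 0.1 [-0.63  1.06  1.14  1.75 -0.09  0.61  0.18]
-90 0 [-0.62  1.24  1.11  1.78 -0.29  0.5   0.23]
-75 0.1 [-0.65  1.    1.11  1.92 -0.1   0.29  0.38]
-75 0 [-0.62  1.17  1.04  1.94 -0.37  0.16  0.5 ]
-60 0.1 [-0.37  0.71  0.56  2.05  1.64  0.38 -1.04]
-60 0 [ 0.13  0.84 -0.2   2.07  1.88  0.91 -1.21]
```

View pics/w3.png

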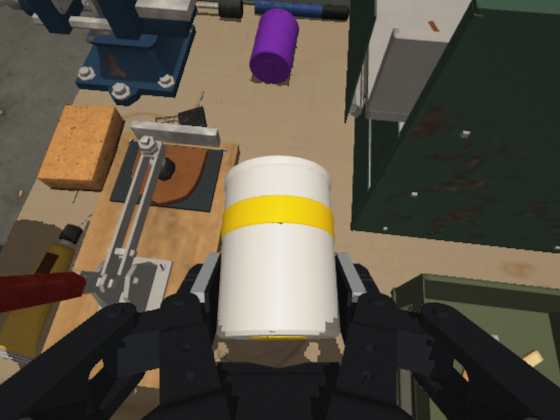

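The beaker is held squarely: mouth centre at about (278,165), closed end at (278,335). Next I'll swing it over the free peg.

Run:
```python
from h import *
arm.move_j([-.43,.72,.71,1.72,.44,.70,-.28])
R=Ro.from_quat(arm.read_eef_rot()).as_matrix(); print(arm.read_tool_pos(),R[:,0],R[:,1],arm.read_time())
psi=-90
h=np.array([np.cos(np.radians(psi)),np.sin(np.radians(psi)),0]); dd=np.array([0,0,-1])*np.sin(PHI)+h*np.cos(PHI)
q=tq(dd,np.cross([0,0,1],h)); P=np.r_[PEG,.1-S]
arm.movep(P-dd*.054+[0,0,.095],q)
print(np.round(arm.read_joint_positions(),2),arm.read_tool_pos()-(P-dd*.054+[0,0,.095]),arm.read_opening(),arm.read_time())
for n in ("scene","top","wrist"): 
    np.save(f"c4{n}.npy",cam(n),allow_pickle=True); cv2.imwrite(f"pics/{n}4.png",snapshot(n))
a_=cv2.imread("pics/scene4.png")[170:310,230:390]; b_=cv2.imread("pics/top4.png")[150:250,280:390]
cv2.imwrite("pics/z4s.png",cv2.resize(a_,None,fx=4,fy=4,interpolation=cv2.INTER_CUBIC))
```

```text
[ 0.60947075 -0.17115851  0.27521255] [ 0.07772057 -0.67214191 -0.73633196] [ 0.99274696 -0.015773    0.11918342] 7.8583
[-0.48  0.89  0.76  1.75  0.5   0.68 -0.35] [-0.00026316  0.00022188 -0.00131644] 0.5742505713012944 8.225
```

View pics/scene4.png

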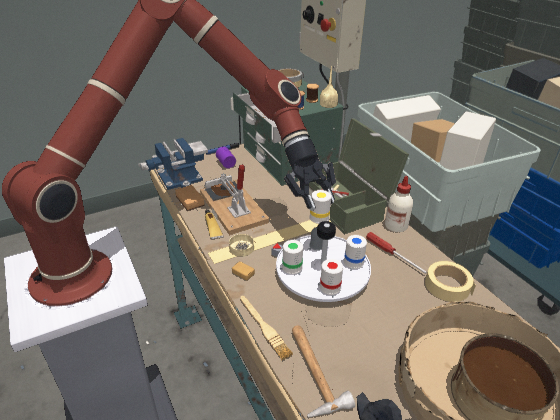

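View pics/z4s.png

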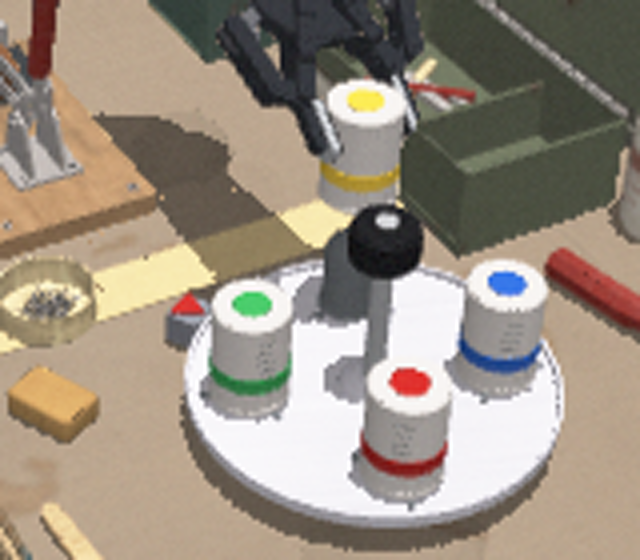

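View pics/wrist4.png

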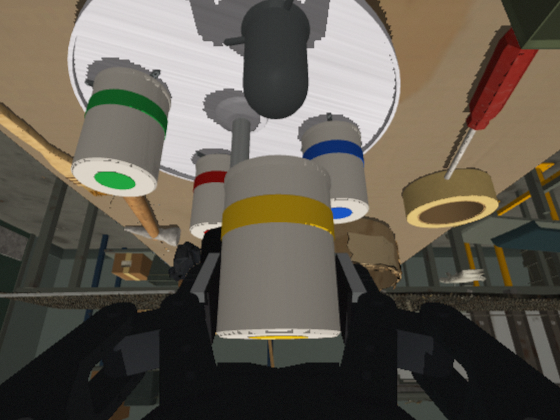

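Run:
```python
from h import *
cs=cam("scene"); s=cv2.imread("pics/scene4.png")
yb=[b for b in blobs(s,(22,120,120),(34,255,255),15) if 300<b[0][0]<345 and 180<b[0][1]<230]; print(yb)
for b in yb[:1]: print(onz(cs,*b[0],.1945))
# cup axis from scene: silhouette left/right edges
print("expected", proj(cs,[*PEG,.1945]), proj(cs,[*PEG,.1245]))
r=s[185:225,305:340]; cv2.imwrite("pics/z4c.png",cv2.resize(r,None,fx=14,fy=14,interpolation=cv2.INTER_NEAREST))
t=cv2.imread("pics/top4.png")[140:260,250:390]; cv2.imwrite("pics/z4t.png",cv2.resize(t,None,fx=5,fy=5,interpolation=cv2.INTER_CUBIC))
```

```text
[([321.1, 194.9], [317, 193, 9, 5, 38]), ([319.4, 214.6], [310, 211, 20, 7, 74])]
[ 0.59995954 -0.21899699  0.1945    ]
expected [320.42776043 192.55928883] [318.71903923 215.18807133]
```

View pics/z4c.png

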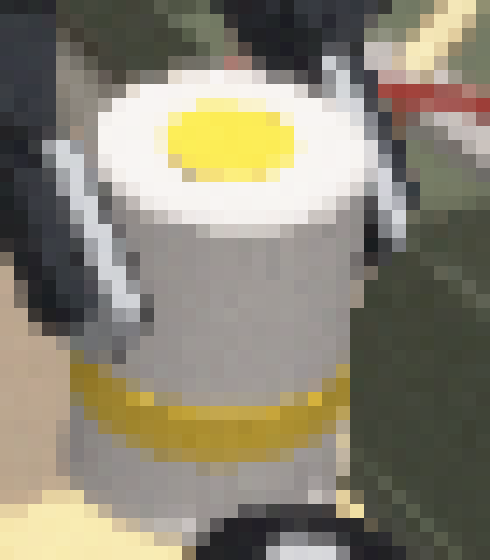

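View pics/z4t.png

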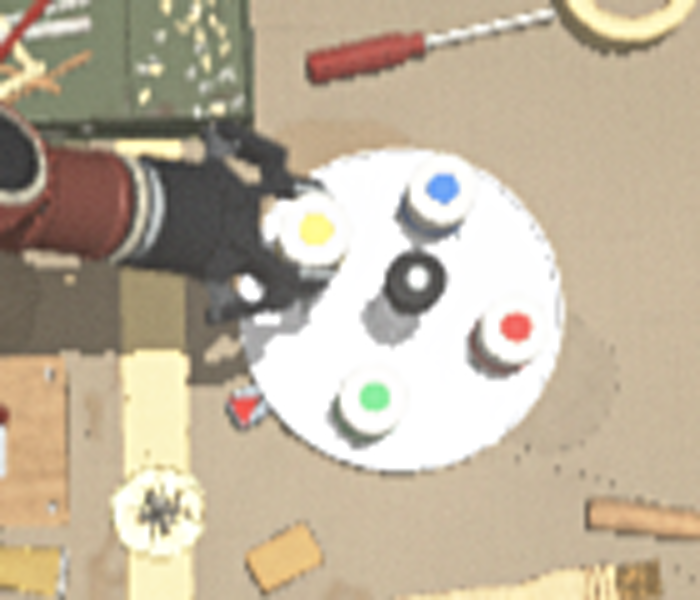

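Run:
```python
from h import *
cs=cam("scene");ct=cam("top"); t=cv2.imread("pics/top4.png")
b=[x for x in blobs(t,(22,80,150),(34,255,255),15) if 300<x[0][0]<325 and 170<x[0][1]<200];print(b)
X,e=isect(ray(cs,321.1,194.9),ray(ct,*b[0][0]));print("dot",X,e)
# references: other dots both ways, now
s=cv2.imread("pics/scene4.png")
for n,lo,hi in [("red",(0,150,120),(8,255,255)),("green",(50,100,80),(80,255,255)),("blue",(100,120,80),(120,255,255))]:
  A=[x for x in blobs(t,lo,hi,15) if 300<x[0][0]<370 and 160<x[0][1]<240]; B=[x for x in blobs(s,lo,hi,25) if 270<x[0][0]<375 and 230<x[0][1]<290]
  B=sorted(B,key=lambda x:x[0][1])
  print(n,onz(ct,*A[0][0],.1).round(4),onz(cs,*B[0][0],.1).round(4),isect(ray(cs,*B[0][0]),ray(ct,*A[0][0])))
```

```text
[([312.8, 185.5], [310, 183, 7, 6, 33])]
dot [ 0.60291518 -0.21477282  0.19102207] [np.float64(1.9990090949003953e-05), np.float64(1.9990090948891105e-05)]Traceback (most recent call last):
  File "<stdin>", line 10, in <module>
IndexError: list index out of range
```

Run:
```python
from h import *
c=np.load("c4wrist.npy",allow_pickle=True).item()
im=cv2.imread("pics/wrist4.png")
o=-c["R"].T@c["t"]; print("cam",o, (c["R"].T@[0,0,1]))
def show(C,m):
  m=np.array(m)/np.linalg.norm(m); u=np.array([1,0,0]); v=np.cross(m,u)
  for nm,s in (("closed",0),("mouth",.07)):
    pts=np.array([proj(c,C+m*s+.025*(u*np.cos(k)+v*np.sin(k))) for k in np.linspace(0,6.28,60)])
    print(nm,pts.min(0).round(1),pts.max(0).round(1), "dot",proj(c,C).round(1) if s==0 else "")
for C in ([.604,-.2095,.1945],[.603,-.2148,.191]):
  for ty in (-6,-3,0,3,6): print(C,ty);show(np.array(C),[0,np.sin(np.radians(ty)),-np.cos(np.radians(ty))])
cv2.imwrite("pics/z4w.png",cv2.resize(im[140:350,205:350],None,fx=3.8,fy=2.8,interpolation=cv2.INTER_NEAREST))
```

```text
cam [ 0.6049492  -0.07066567  0.20125461] [-5.85564979e-04 -9.16580566e-01 -3.99849626e-01]
[0.604, -0.2095, 0.1945] -6
closed [211.9 320.8] [340.6 342.1] dot [276.4 333.2]
mouth [225.3 152.7] [326.6 209.3] dot 
[0.604, -0.2095, 0.1945] -3
closed [211.8 324.9] [340.7 339. ] dot [276.4 333.2]
mouth [224.2 149.8] [327.5 204.1] dot 
[0.604, -0.2095, 0.1945] 0
closed [211.8 329.2] [340.7 336. ] dot [276.4 333.2]
mouth [223.  147.2] [328.6 199.1] dot 
[0.604, -0.2095, 0.1945] 3
closed [211.8 332.8] [340.8 333.7] dot [276.4 333.2]
mouth [221.7 145. ] [329.7 194.1] dot 
[0.604, -0.2095, 0.1945] 6
closed [211.7 330. ] [340.8 337.9] dot [276.4 333.2]
mouth [220.4 143.2] [330.9 189.3] dot 
[0.603, -0.2148, 0.191] -6
closed [212.5 311.5] [335.2 334.5] dot [274.  324.8]
mouth [225.3 152.6] [322.8 207.4] dot 
[0.603, -0.2148, 0.191] -3
closed [212.5 315.4] [335.2 331.6] dot [274.  324.8]
mouth [224.2 149.8] [323.7 202.4] dot 
[0.603, -0.2148, 0.191] 0
closed [212.4 319.3] [335.3 328.7] dot [274.  324.8]
mouth [223.1 147.4] [324.6 197.5] dot 
[0.603, -0.2148, 0.191] 3
closed [212.4 323.3] [335.3 325.9] dot [274.  324.8]
mouth [221.8 145.3] [325.6 192.7] dot 
[0.603, -0.2148, 0.191] 6
closed [212.3 322.9] [335.3 327.5] dot [274.  324.8]
mouth [220.5 143.5] [326.7 188. ] dot
```

View pics/z4w.png

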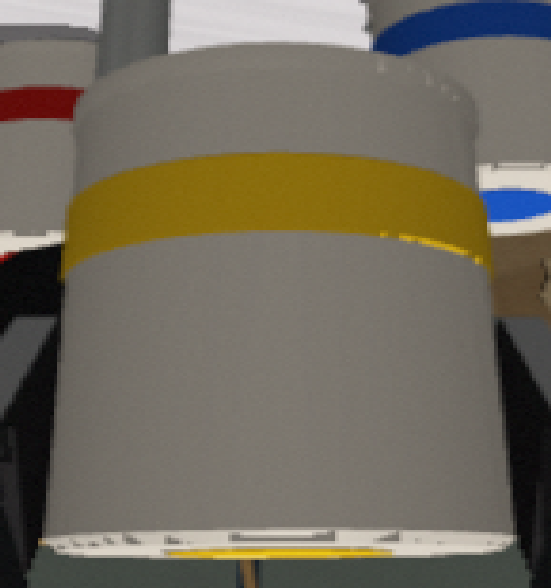

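Run:
```python
from h import *
p=np.array(arm.read_tool_pos()); R=Ro.from_quat(arm.read_eef_rot())
r=Ro.from_rotvec([np.radians(1.5),0,0]); piv=np.array([.604,-.214,.16])
p2=piv+r.apply(p-piv)+[-.0012,.0042,0]; q2=(r*R).as_quat()
arm.line_to(p2,velocity=.03,ori=q2)
F0=np.array(arm.read_ft_force()); print(F0,arm.read_time())
for k,dz in enumerate((.035,.055,.070,.080,.086)):
    arm.line_to(p2-[0,0,dz],velocity=.06)
    F=np.array(arm.read_ft_force()); print(dz,(F-F0).round(2),arm.read_tool_pos()-(p2-[0,0,dz]),arm.read_opening())
    if k==0: cv2.imwrite("pics/w5a.png",snapshot("wrist"))
    if np.linalg.norm(F-F0)>6: print("stop");break
print(arm.read_time()); cv2.imwrite("pics/w5.png",snapshot("wrist")); 
cv2.imwrite("pics/z5s.png",cv2.resize(snapshot("scene")[170:310,230:390],None,fx=4,fy=4,interpolation=cv2.INTER_CUBIC))
```

```text
[ 0.82567779  0.53286537 -1.18167992] 8.6833
0.035 [-0.31 -1.38  0.85] [ 7.00382563e-05 -1.89809184e-04  4.61914419e-05] 0.566912737226733
0.055 [-1.52 -0.47  0.25] [-1.47812823e-04  3.45603536e-05 -5.10727116e-04] 0.5742565739724923
0.07 [-0.29 -0.73  1.17] [-1.96988136e-04  9.45931374e-05 -5.69283082e-04] 0.5697395962142322
0.08 [-1.22 -0.86  1.09] [-0.0001691   0.00015674 -0.00056706] 0.5720169869931386
0.086 [-1.52 -0.65  0.04] [-0.00013056  0.00015593 -0.00044143] 0.5699374255727367
10.9167
```

View pics/w5.png

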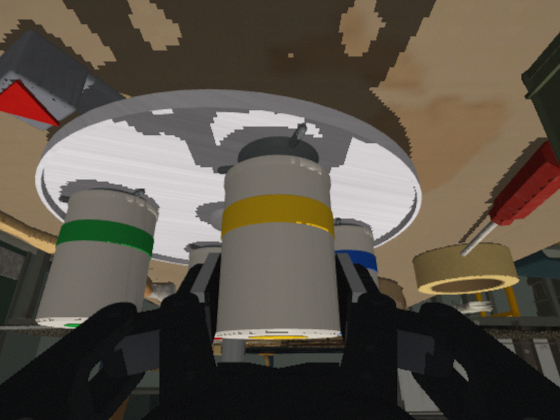

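View pics/z5s.png

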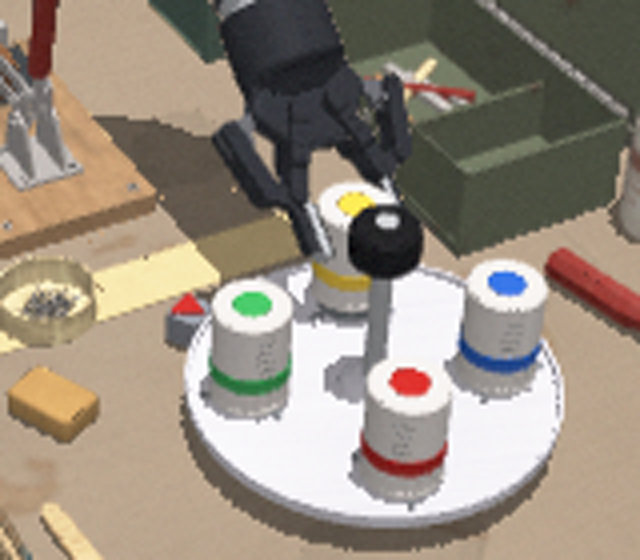

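The cup slid onto the peg without contact force, and in the wrist view the rim still sits a few mm above the ribs. I'll lower it until it touches.

Run:
```python
from h import *
p=np.array(arm.read_tool_pos())
Fs=[]
for i in range(3): Fs.append(arm.read_ft_force()); arm.pause(.03)
F0=np.mean(Fs,0)
for k in range(1,9):
    arm.line_to(p-[0,0,.002*k],velocity=.03)
    f=[]
    for i in range(3): f.append(arm.read_ft_force()); arm.pause(.03)
    F=np.mean(f,0)-F0; print(k,F.round(2),arm.read_tool_pos()[2])
    if F[2]>2.5: break
print(arm.read_time()); cv2.imwrite("pics/w6.png",snapshot("wrist"))
```

```text
1 [ 0.22 -0.1  -0.02] 0.12437039838198177
2 [-0.5   0.46  0.08] 0.12234130896844302
3 [-0.27  0.79 -0.09] 0.12034178364206824
4 [-0.4   0.27 -0.43] 0.11835797605283917
5 [-0.19  0.32  2.03] 0.11683548334608504
6 [0.22 1.91 7.26] 0.11633956017310665
13.2167
```

View pics/w6.png

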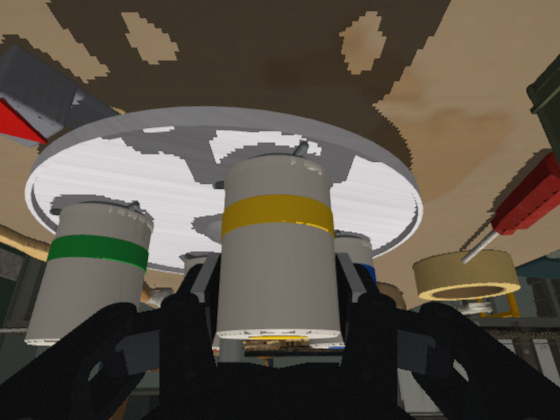

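Run:
```python
from h import *
p=np.array(arm.read_tool_pos()); d=Ro.from_quat(arm.read_eef_rot()).as_matrix()[:,0]
arm.line_to(p+[0,0,.0008],velocity=.03)
arm.move_gripper(.68); print(arm.read_opening(),arm.read_ft_force())
arm.line_to(p-d*.03,velocity=.08); print(arm.read_ft_force())
arm.line_to(p-d*.13,velocity=.25)
c=cam("wrist"); np.save("c7.npy",c,allow_pickle=True); im=snapshot("wrist"); cv2.imwrite("pics/w7.png",im)
s=snapshot("scene"); t=snapshot("top"); cv2.imwrite("pics/s7.png",s);cv2.imwrite("pics/t7.png",t)
cv2.imwrite("pics/z7s.png",cv2.resize(s[170:310,230:390],None,fx=4,fy=4,interpolation=cv2.INTER_CUBIC))
print(arm.read_time())
q=tq([0,0,-1],[0,1,0])
for th in range(0,360,20):
    j=arm.ik([*AX,.142+.054],tq([0,0,-1],[np.cos(np.radians(th)),np.sin(np.radians(th)),0])); print(th,None if j is None else np.round(j,2))
```

```text
0.68253965376237 [-0.25464988  0.16076871  0.22763917]
[ 0.85737389 -0.82349879  0.53389519]
14.9917
0 [ 0.46  0.71 -0.05  1.57  0.05  0.86  0.39]
20 [ 0.59  0.73 -0.28  1.56  0.24  0.89  0.57]
40 [ 0.71  0.76 -0.51  1.56  0.44  0.94  0.76]
60 [ 0.76  0.78 -0.6   1.56  0.51  0.96  1.05]
80 [ 0.8   0.8  -0.68  1.55  0.57  0.99  1.35]
100 [ 0.85  0.83 -0.78  1.55  0.65  1.03  1.63]
120 [ 0.88  0.86 -0.86  1.55  0.71  1.07  1.93]
140 [ 0.88  0.86 -0.86  1.55  0.72  1.07  2.28]
160 [ 0.91  0.89 -0.93  1.55  0.77  1.11  2.59]
180 [-0.13  1.01  1.16  1.59 -0.97  1.22 -1.91]
200 [-0.09  0.93  1.02  1.59 -0.86  1.13 -1.65]
220 [-0.04  0.88  0.89  1.58 -0.76  1.06 -1.38]
240 [ 0.01  0.83  0.77  1.58 -0.66  1.   -1.11]
260 [ 0.07  0.8   0.65  1.58 -0.56  0.96 -0.85]
280 [ 0.13  0.77  0.52  1.58 -0.45  0.92 -0.58]
300 [ 0.2   0.74  0.39  1.58 -0.34  0.89 -0.33]
320 [ 0.27  0.73  0.27  1.57 -0.23  0.87 -0.07]
340 [ 0.35  0.72  0.14  1.57 -0.12  0.86  0.18]
```

View pics/w7.png

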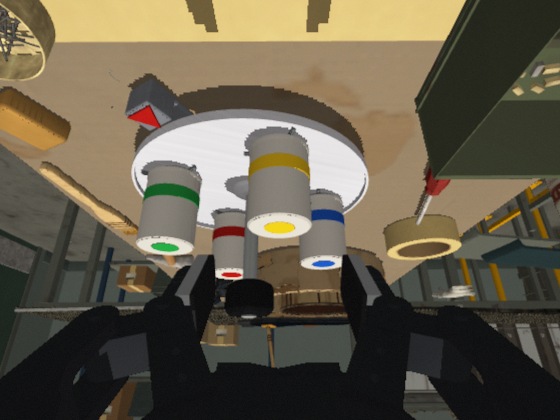

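View pics/z7s.png

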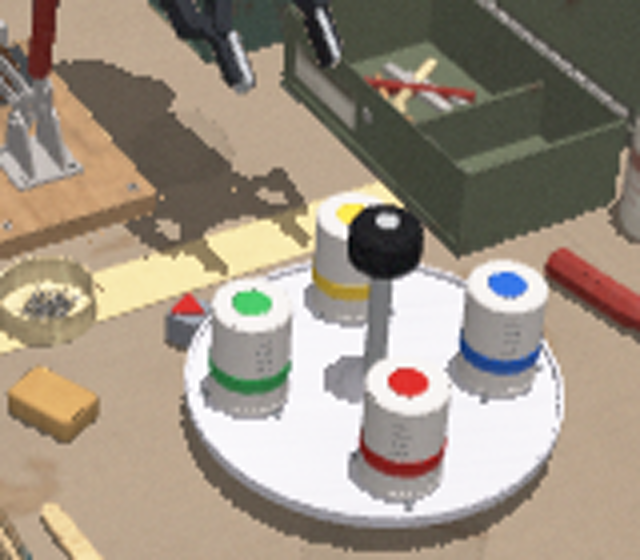

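Run:
```python
from h import *
cs,ct=cam("scene"),cam("top"); s=cv2.imread("pics/s7.png");t=cv2.imread("pics/t7.png")
p=np.array(arm.read_tool_pos()); arm.line_to(p+[0,0,.12],velocity=.3)
th=np.radians(64); q=tq([0,0,-1],[np.cos(th),np.sin(th),0])
arm.move_gripper(.85,40)
arm.movep([.5765,-.2845,.33],q)
print(np.round(arm.read_joint_positions(),2),arm.read_time())
c=cam("wrist"); np.save("c8.npy",c,allow_pickle=True); im=snapshot("wrist"); cv2.imwrite("pics/w8.png",im)
```

```text
[ 0.43  0.58 -0.02  1.41  0.01  1.15  1.53] 17.425
```

View pics/w8.png

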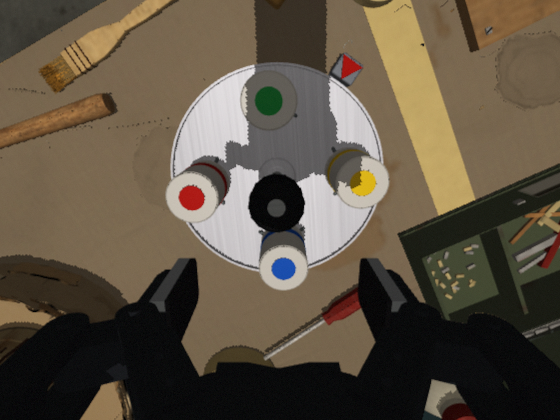

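View pics/t7.png

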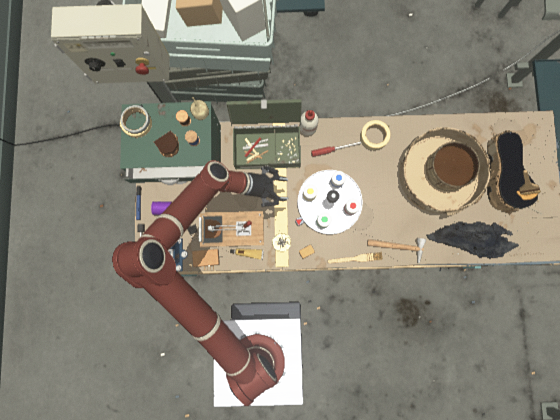

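The wrist view shows all four dots: red (192,198), yellow (363,183), green (268,100) and blue (284,269). The pointer is at (348,67) and the knob top at (276,208). I'll compute the angles from these.

Run:
```python
from h import *
c=np.load("c8.npy",allow_pickle=True).item(); im=cv2.imread("pics/w8.png")
D={}
for n,lo,hi,z in [("red",(0,150,80),(8,255,255),.1),("green",(50,100,30),(80,255,255),.1),("blue",(100,120,80),(120,255,255),.1),("yel",(22,150,90),(32,255,255),.1)]:
    B=[b for b in blobs(im,lo,hi,60) if 160<b[0][0]<400 and 60<b[0][1]<300]
    for b in B: print(n,b,onz(c,*b[0],z).round(4))
    k=[b for b in B if b[1][2]>18 and b[1][3]>18]
    D[n]=onz(c,*k[0][0],z) if k else None
h=cv2.cvtColor(im,cv2.COLOR_BGR2HSV); m=cv2.inRange(h,np.array((0,120,80)),np.array((8,255,255))); m[:, :325]=0;m[90:]=0
ctr=max(cv2.findContours(m,0,1)[0],key=cv2.contourArea); tri=cv2.minEnclosingTriangle(ctr)[1].reshape(3,2); print(tri,[onz(c,*x,.027).round(4) for x in tri])
M=cv2.moments(ctr); u=M["m10"]/M["m00"],M["m01"]/M["m00"]; pc=onz(c,*u,.027)
ax=np.mean([D[k] for k in D if D[k] is not None],0); print("axis",ax,"ptr",pc)
for k in D: 
  if D[k] is not None: print(k,np.degrees(np.arctan2(*(D[k]-ax)[1::-1]))%360,np.linalg.norm((D[k]-ax)[:2]))
for x in [pc,*[onz(c,*y,.027) for y in tri]]: print("ptr ang",np.degrees(np.arctan2(*(x-ax)[1::-1])),np.linalg.norm((x-ax)[:2]))
print("knob",onz(c,276,208,.156))
# yellow height: triangulate dot scene/top
cs,ct=cam("scene"),cam("top"); s=cv2.imread("pics/s7.png");t=cv2.imread("pics/t7.png")
print([b for b in blobs(s,(22,120,120),(34,255,255),10) if 300<b[0][0]<345 and 200<b[0][1]<250],[b for b in blobs(t,(20,80,150),(36,255,255),8) if 295<b[0][0]<325 and 175<b[0][1]<205])
```

```text
red ([348.6, 66.5], [341, 55, 21, 24, 244]) [ 0.5066 -0.1824  0.1   ]
red ([191.2, 197.6], [179, 186, 25, 24, 474]) [ 0.5474 -0.3589  0.1   ]
green ([268.4, 100.5], [255, 87, 27, 28, 604]) [ 0.5015 -0.2552  0.1   ]
blue ([283.2, 268.4], [272, 258, 23, 22, 392]) [ 0.6512 -0.313   0.1   ]
yel ([362.5, 182.8], [350, 171, 26, 25, 499]) [ 0.6046 -0.2091  0.1   ]
[[343.17023  53.12766]
 [340.90475  78.04762]
 [362.2      67.4    ]] [array([ 0.4907, -0.1656,  0.027 ]), array([ 0.512 , -0.1771,  0.027 ]), array([ 0.5121, -0.153 ,  0.027 ])]
axis [ 0.56595123 -0.2399243   0.1       ] ptr [ 0.50489891 -0.16520888  0.027     ]
red 135.90689157144965 0.08265265533413743
green 193.34959967907238 0.06628712966851436
blue 319.3858929160763 0.11224812466685428
yel 38.608335157251666 0.04945957374616533
ptr ang 129.25333639623705 0.09648719984985338
ptr ang 135.3515750429329 0.10573222789699396
ptr ang 130.68375649646367 0.08283043521463344
ptr ang 121.78034874525252 0.10225896309504759
knob [ 0.57673745 -0.2844017   0.156     ]
[([317.1, 222.7], [314, 221, 7, 5, 23]), ([314.5, 241.9], [308, 237, 14, 8, 47])] [([309.8, 190.9], [307, 189, 7, 5, 27])]
```

Run:
```python
from h import *
X=[.5763,-.2842]
arm.line_to([*X,.22],velocity=.25); arm.line_to([*X,.194],velocity=.08)
print(arm.read_ft_force(),arm.read_tool_pos())
arm.move_gripper(.3,40); print(arm.read_opening(),arm.read_ft_force(),arm.read_wrist_torque(),arm.read_time())
th=64
for k in range(1,9):
    a_=np.radians(th-127.9*k/8); q=tq([0,0,-1],[np.cos(a_),np.sin(a_),0])
    j=arm.ik([*X,.194],q)
    if j is None: print("no ik",k);break
    if k==1: print(np.round(j,2))
    arm.line_to([*X,.194+ (1e-4 if k%2 else 0)],velocity=.00015,ori=q) if False else arm.movep([*X,.194],q)
    F=arm.read_ft_force()
    if k%2==0: print(k,F.round(1),arm.read_wrist_torque().round(2),arm.read_tool_pos().round(4),arm.read_time())
    if np.linalg.norm(F)>40: print("force");break
arm.pause(.3)
print(np.round(arm.read_joint_positions(),2),arm.read_opening(),arm.read_time())
for n in ("scene","top","wrist"): cv2.imwrite(f"pics/{n}9.png",snapshot(n))
np.save("c9.npy",cam("wrist"),allow_pickle=True)
R=Ro.from_quat(arm.read_eef_rot()).as_matrix(); print(R[:,1])
```

```text
[ 0.88733767 -0.29882943  1.15247125] [ 0.57633848 -0.28424512  0.19404048]
0.4982961554803864 [-1.0996541  -0.67670369  2.47397671] [-0.26150536  0.30522518 -0.02665275] 18.9167
[ 0.39  0.72  0.06  1.57 -0.05  0.86  1.3 ]
2 [-2.1 -0.9  5.2] [-0.31  0.58  0.01] [ 0.5761 -0.285   0.1949] 19.5667
4 [-2.5 -0.9  5.6] [-0.2   0.71 -0.  ] [ 0.5756 -0.2852  0.1949] 20.2167
6 [-3.8 -0.9  7.5] [ 0.01  0.89 -0.02] [ 0.5752 -0.2851  0.1949] 20.8667
8 [-3.8 -1.3  8.1] [ 0.25  0.97 -0.02] [ 0.5749 -0.2847  0.1949] 21.5167
[ 0.09  0.79  0.6   1.58 -0.52  0.94 -0.24] 0.49174750230458625 21.8167
[ 0.44327433 -0.89638432 -0.00173676]
```

View pics/wrist9.png

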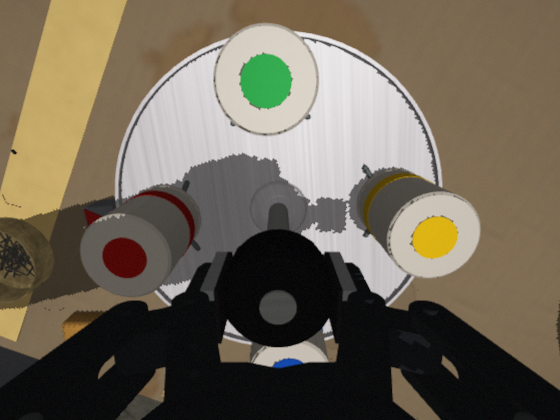

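View pics/scene9.png

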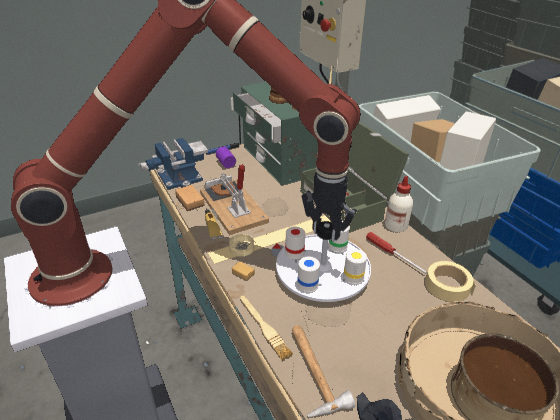

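View pics/top9.png

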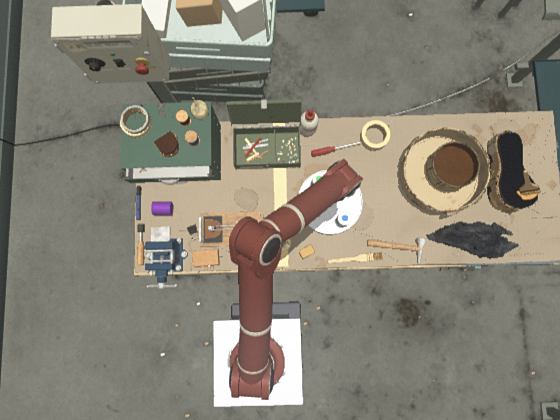

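Run:
```python
from h import *
c=np.load("c9.npy",allow_pickle=True).item(); im=cv2.imread("pics/wrist9.png")
D={}
for n,lo,hi in [("red",(0,150,60),(8,255,255)),("green",(50,100,60),(80,255,255)),("yel",(22,150,120),(32,255,255))]:
    b=max(blobs(im,lo,hi,300),key=lambda b:b[1][4]); D[n]=onz(c,*b[0],.1); print(n,b,D[n].round(4))
ax=(D["red"]+D["yel"])/2; print("ax",ax)
for A in (ax,np.array([.5762,-.2841,0])):
  for k,off in (("red",0),("green",90),("yel",180)): print(k,np.degrees(np.arctan2(*(D[k]-A)[1::-1]))+off)
v=D["red"]-D["yel"]; print("R-Y line",np.degrees(np.arctan2(v[1],v[0])))
cs=cam("scene"); s=cv2.imread("pics/scene9.png")
for n,lo,hi in [("red",(0,150,80),(8,255,255)),("blue",(100,120,80),(120,255,255)),("yel",(22,120,120),(34,255,255))]:
    B=[b for b in blobs(s,lo,hi,15) if 275<b[0][0]<365 and 225<b[0][1]<290]
    for b in B: print("S",n,b,onz(cs,*b[0],.1).round(4))
```

```text
red ([124.1, 257.4], [103, 238, 44, 40, 1338]) [ 0.5333 -0.2115  0.1   ]
green ([265.5, 80.8], [240, 54, 52, 54, 2164]) [ 0.649  -0.2416  0.1   ]
yel ([434.5, 236.9], [412, 216, 46, 42, 1461]) [ 0.6186 -0.3567  0.1   ]
ax [ 0.57595587 -0.28410712  0.1       ]
red 120.42190936315122
green 120.194965499541
yel 120.4219093631512
red 120.56745705771816
green 120.27423438157561
yel 120.27595483354126
R-Y line 120.42190936315122
S red ([295.0, 231.4], [291, 229, 9, 6, 36]) [ 0.5328 -0.213   0.1   ]
S red ([276.5, 246.0], [273, 244, 8, 4, 20]) [ 0.4647 -0.2415  0.1   ]
S red ([294.7, 250.8], [286, 248, 18, 6, 43]) [ 0.4953 -0.2773  0.1   ]
S blue ([308.7, 262.8], [304, 260, 10, 7, 53]) [ 0.5033 -0.3291  0.1   ]
S blue ([307.3, 283.3], [298, 279, 20, 8, 64]) [ 0.4662 -0.3847  0.1   ]
S yel ([356.1, 255.1], [352, 252, 10, 7, 51]) [ 0.6174 -0.3581  0.1   ]
S yel ([353.5, 275.1], [344, 269, 21, 10, 72]) [ 0.5722 -0.4108  0.1   ]
```

Red sits at 120.3°, and the pointer measures about 121.0°. I'll trim by +0.7° and relieve the small side forces while still gripping.

Run:
```python
from h import *
a_=np.radians(64-127.9+.7); q=tq([0,0,-1],[np.cos(a_),np.sin(a_),0])
arm.movep([.5756,-.2847,.1948],q); arm.pause(.4)
c=cam("wrist"); im=snapshot("wrist"); cv2.imwrite("pics/w10.png",im)
print(arm.read_ft_force(),arm.read_wrist_torque(),arm.read_opening(),arm.read_time())
D={}
for n,lo,hi in [("red",(0,150,60),(8,255,255)),("green",(50,100,60),(80,255,255)),("yel",(22,150,120),(32,255,255))]:
    b=max(blobs(im,lo,hi,300),key=lambda b:b[1][4]); D[n]=onz(c,*b[0],.1); print(n,D[n].round(4))
v=D["red"]-D["yel"]; print("R-Y line",np.degrees(np.arctan2(v[1],v[0])))
s=snapshot("scene"); cv2.imwrite("pics/z10.png",cv2.resize(s[170:310,230:390],None,fx=4,fy=4,interpolation=cv2.INTER_CUBIC))
```

```text
[-3.25476738 -0.5643473   5.84554817] [0.17686181 0.74677109 0.02626473] 0.4941040759945368 22.6667
red [ 0.5325 -0.212   0.1   ]
green [ 0.6485 -0.2408  0.1   ]
yel [ 0.6192 -0.3562  0.1   ]
R-Y line 121.03433149540798
```

View pics/z10.png

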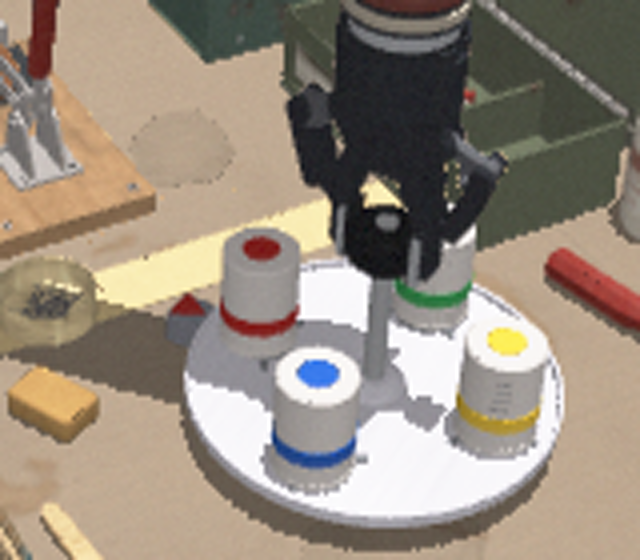

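The red beaker is in line with the pointer at (187,303) in the crop. All four beakers are seated and the knob is gripped.

Run:
```python
from h import *
print(arm.read_dq().round(4),arm.read_time()); print(ticket.finish_job())
```

```text
[-0.0009 -0.0015  0.0006  0.0001 -0.0001  0.001   0.0002] 22.7167
the job is handed in; nothing more can be done
None
```

I hung the rinsed beaker mouth down on the free peg, then turned the stand about 127° clockwise (seen from above) by its knob. The job was handed in at 22.7 s with the gripper still holding the knob at 40 N.

- **Hanging:** I lowered the beaker until I felt the rim touch the ribs, with an upward force of about 7 N. After release, the wrist camera placed it on its peg at the expected 80 mm from the axis. I didn't measure its height separately after release.
- **Alignment:** In the wrist camera, the red–yellow line ended at 121.03° and the pointer measured 121.0°. My first stop read 120.2–120.4°, so I trimmed it by 0.7°. Earlier, coarser readings of the pointer ranged from 121.0° to 122.4°.
- **Final state:** The last picture shows all four beakers standing on their pegs. The wrist force was about 7 N with the arm at rest.
- **Hammer and wax block:** I never went near either one, but I didn't measure their positions again at the end.

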